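# Close the cake box and tuck in its flap

### The arm

A 7-joint arm with a two-finger parallel gripper is mounted at the origin on a cart in front of the work surface, level with it; the furniture and walls round the work are solid. World frame = base frame: x ahead of the robot, y to its left, z up, the work surface at z = 0. Lengths are in m, angles in degrees, forces in N, time in s.
With the tool pointing down it reaches from about 0.425 to 1.025 m from the base axis. Payload 9.4 kg.
Tool frame: the origin (TCP) lies midway between the tips of the shut fingers; the grasp point (between the pads) lies 19 mm behind it; z points along the fingers, y is the line along which they close (so a half turn about z gives the same grasp; the last joint's range is limited). The gripper opens to 85 mm and grips with 20 to 120 N. Pads are 22 mm wide; open, the fingers measure 114 mm over their backs; the gripper's body (76 mm by 85 mm) begins 54 mm behind the grasp point. The pads swing forward as they close: fully open they stand 13 mm farther back than shut.
Start: joints at [-74.868, 34.337, -0.143, 91.639, 0.103, 54.024, -4.572], TCP at [0.242, 0.683, 0.208] pointing down, gripper open.
Joint ranges: [-147.43, 147.43], [-19.82, 112.94], [-74.19, 73.91], [6.32, 146.72], [-59.91, 239.91], [6.04, 106.73], [-150.56, 150.56]. Speed limits (degrees/s): [127.2, 127.2, 172.46, 172.46, 180, 180, 180].

### API

Orientations are given as [roll, pitch, yaw] about the fixed x, y, z axes, in that order (R = Rz(yaw) Ry(pitch) Rx(roll)).
In Python, from rig import ctrl, camera, find_in, tip_of gives the robot as it stands. The module is installed in compiled form; this text tells all that it offers.
- The arm moves only by the tool send_rows, never from a script. Its argument "motion" is a list of rows, each a list of 2 entries, a list of its own where there are three numbers: the shift along the tool's x, y, z in mm, then the turn, a rotation vector about the tool's x, y, z in degrees. A call has 1 to 5 rows; each row is the pose to reach, as a shift and turn from the pose commanded when the call began, along the tool's axes at that moment; what a row does not reach only later rows make up. A row lasts 1/10 s, in which the tool goes at most 50 mm and 8.59 degrees, less where a joint would pass 70% of its speed; a pose out of reach is approached as far as the arm can. A call with a gripper value outside its range is refused whole. "jaw" is the finger opening in mm, from 0 to 85.4, set as the call begins (left out, the last holds). The fingers move at their own pace and stop on an object; "newtons" is the grip in N (left out, the last holds). Time passes only in rows, so rows that repeat a pose let the fingers close. It gives the time, the measured TCP pose, the force, the opening and the grip force at its end, in the units of the state.
- ctrl.observe(): the state, without advancing time (a new reading comes with each control period).
- camera(name): name is "side" or "top" or "wrist"; returns a dict with "img" (400x640x3 uint8, red, green, blue), "camera_matrix" (3x3 intrinsics, pixels), "rvec" (rotation vector, rad) and "tvec" (3), from world to camera coordinates, as OpenCV has them. Camera axes: x right, y down, z forward; pixel columns grow to the right and rows downward; lengths in m; the calibration is good to about 2 mm. The wrist camera is an equidistant fisheye: a pixel r from the principal point sees the ray r / f radians off the axis. A picture is of the moment at which its call begins. There is no depth.
- ctrl.hand_in(): hands the job in; it is judged then, once.
Trained networks look in the newest picture that a camera, given by its name, has taken for a name from the list of things; names that differ only in an ending like _2 or _b are one class to them, and where a whole thing is asked for, a point or a joint stands for the part that bears it (a point fixed in the world has none). Each returns a list of dicts, best first, with "p" (0 to 1); they miss things now and then, are a little off and sometimes report something else, mostly with a low value. They report only what shows in the picture. A call takes as long as a camera call.
- find_in(name, camera): "box" ([left, top, right, bottom] in pixels, round what is visible of it).
- tip_of(name, camera): "point" ([column, row] in pixels: a listed point, or the origin of a listed thing).
The state is a dict: "time_s": time; "joint_pos": joint angles; "joint_velocities": joint speeds; "joint_efforts": joint torques, N m; "tool_pos": TCP position; "tcp_rot": TCP orientation; "wrist_force": force on the tool from outside, world axes, zero at the start; "torque": the same for the moment, N m; "grip_width": finger opening in m; "finger_force": force on a finger pad.
Only numpy, scipy, OpenCV 4.12 (cv2) and the standard library are available. Lean on these libraries where they do the work, as an engineer would, in place of code of your own. Each camera call takes 0.05 s, during which the arm holds its last target. There are 200 camera calls.

### The job

Close the cake box for the customer: fold the tuck flap on the lid's front edge well down, then push the lid shut so that the flap slips inside the front wall and its hem catches beneath the lip there, and the lid stays down by itself. Only push with the fingertips: do not pick up or tip the box, shove it away or crush it, and leave the espresso cup and the shaker where they stand.

Things in the scene. Friction and masses are not known exactly. Their poses are not given: they have to be found in the camera images.
- cake_box: Loose brown cardboard cake box, 160 x 160 x 70 mm high, 0.8 kg, a tart inside. Origin: centre of its underside; x runs from the front wall (x = -80 mm, facing roughly the robot) to the far wall, z up. From the top of the 3 mm front wall a full-width lip slopes down and inwards, from (x -79, z 70) to (x -66.5, z 57) mm: it guides the flap in, then retains it.
- lid (a joint): Lid angle, rad: 0 = shut on the walls, grows as it opens. One panel 137 mm long, 158 mm wide, 2.5 mm thick, hinged at the far wall. The stiff crease holds it anywhere from about 0.35 to 1.2; pushed lower and let go it springs back to 0.3 or 0.4 unless the flap has caught beneath the lip. 5 to 12 N on its front part push it shut.
- flap (a joint): Angle of flap to lid, rad: 0 = straight on from the lid, 1.57 = square to it, on its underside. Stays anywhere from about 0.3 to 1.4; folded further (1 to 2 N at the edge) it springs back to about 1.45. At 1.25 or more, pushing the lid down slides its edge down the lip, which bends it in until the hem snaps out beneath the lip; with less it lands on or outside the front wall.
- lid_hinge (a point): Middle of the lid's hinge line, at (78, 0, 71.5) mm in the box's frame; the line runs along the box's y axis.
- crease (a point): Middle of the crease between lid and flap, on the lid's front edge, 137 mm from the lid's hinge line. The crease runs along the box's y axis.
- flap_edge (a point): Middle of the flap's free edge, 34 mm from the crease. The flap is 64 mm wide and 2 mm thick.
- hem (a point): Middle of the upper edge of the flap's hem: along its free edge the flap is folded back on its outer face, so that this edge stands 6.5 mm off the flap's outer face, 20 mm from the crease. It ends up beneath the lip.
- lip_edge (a point): Middle of the lower inner edge of the lip inside the front wall, at (-66.5, 0, 57) mm in the box's frame.
- espresso_cup: Bystander: loose light blue espresso cup, 64 mm across, 93 mm with its handle, 53 mm high, about 0.15 m to the left of the box's centre. Origin at the centre of its underside.
- shaker: Bystander: loose glass shaker with a metal cap, 44 mm across, 90 mm high, about 0.14 m to the right of the box's centre. Origin at the centre of its underside.

How it is judged:
By the outcome, as a careful person would: the job done as asked, in the order asked, and still so for the second after the job is handed in, with the robot touching nothing.
It also fails if it takes over 48 s, if anything falls off the work surface, if the arm or the gripper's body presses on something with over 40 N, if the wrist force passes 120 N, or if a joint passes its speed limit or range.

## Working session

There is one attempt and no reset: what is moved stays moved. The work goes in short steps, Python scripts to look and compute and a tool call to move; the robot and the scene stay as the last step left them, time stands still between calls to the robot, and variables do not carry over. Pictures are saved under pics/ and viewed, at most 10 in all, crops included, and the job is handed in when it is done.

Besides the shell and the picture viewer there is one more tool, called after "Request:" in YAML: its name, and indented under it one key for each argument. send_rows: Moves the arm, as the interface text tells. Its arguments: {"type":"object","properties":{"motion":{"type":"array","items":{"type":"array"}},"jaw":{"type":"number"},"newtons":{"type":"number"}},"required":["motion"]}

```bash
mkdir -p pics
cat > h.py <<'E'
import numpy as np, cv2
from rig import ctrl, camera, find_in, tip_of
from scipy.spatial.transform import Rotation as R
def P(c):
    T=cv2.Rodrigues(np.array(c["rvec"],float))[0]; return np.array(c["camera_matrix"]),T,np.array(c["tvec"],float).ravel()
def save(c,n): cv2.imwrite(f"pics/{n}.png",c["img"][:,:,::-1])
def tri(cs,pts):
    K=[P(c) for c in cs]; A=[];b=[]
    for (k,T,t),p in zip(K,pts):
        d=T.T@np.linalg.inv(k)@[p[0],p[1],1]; d/=np.linalg.norm(d); o=-T.T@t
        M=np.eye(3)-np.outer(d,d); A.append(M); b.append(M@o)
    x=np.linalg.lstsq(np.vstack(A),np.hstack(b),rcond=None)[0]
    return x,[np.linalg.norm(M@x-bb) for M,bb in zip(A,b)]
def proj(c,x):
    k,T,t=P(c); q=k@(T@np.array(x)+t); return q[:2]/q[2]
E
python3 - <<'E'
from h import *
cs={n:camera(n) for n in("side","top")}
for n in cs: save(cs[n],n+"0"); k,T,t=P(cs[n]); print(n,-T.T@t,T[2])
for o in("cake_box","lid_hinge","crease","flap_edge","hem","lip_edge","espresso_cup","shaker"):
    r={n:tip_of(o,n) for n in cs}
    print(o,{n:[(np.round(d["point"],1).tolist(),round(d["p"],2)) for d in r[n][:2]] for n in r})
    if all(r.values()): print(tri(list(cs.values()),[r[n][0]["point"] for n in cs]))
s=ctrl.observe();print(s["tool_pos"],s["tcp_rot"],s["time_s"],s["wrist_force"])
E
```

```text
side [ 0.08453727 -0.60917862  0.49011582] [ 0.49229888  0.72228496 -0.48574299]
top [0.41157209 0.01473008 0.92022438] [ 0.12381476 -0.00848169 -0.9922691 ]
cake_box {'side': [([317.1, 218.0], 0.88)], 'top': [([297.7, 195.8], 0.55)]}
(array([0.53220413, 0.05464929, 0.0097774 ]), [np.float64(0.0005847084270450252), np.float64(0.0005847084270443445)])
lid_hinge {'side': [([348.5, 173.5], 0.87)], 'top': [([297.4, 157.8], 0.96)]}
(array([0.60985763, 0.05595469, 0.07858797]), [np.float64(0.0015381889508802023), np.float64(0.0015381889508802777)])
crease {'side': [([287.4, 162.3], 0.92)], 'top': [([281.7, 207.5], 0.9)]}
(array([0.49136584, 0.08287147, 0.12515753]), [np.float64(0.0011757710616488162), np.float64(0.0011757710616492067)])
flap_edge {'side': [([268.5, 161.8], 0.89)], 'top': [([284.1, 226.8], 0.98)]}
(array([0.44962952, 0.07503948, 0.14076976]), [np.float64(0.001421514007247355), np.float64(0.0014215140072476435)])
hem {'side': [([275.2, 160.1], 0.8), ([357.7, 256.0], 0.31)], 'top': [([280.1, 216.5], 0.69)]}
(array([0.47015889, 0.08538767, 0.1345844 ]), [np.float64(5.8656642320774926e-05), np.float64(5.865664232054196e-05)])
lip_edge {'side': [([280.4, 200.4], 0.61), ([273.8, 159.4], 0.41)], 'top': [([281.9, 218.7], 0.64)]}
(array([0.4732097 , 0.08727659, 0.0528681 ]), [np.float64(0.0022121415417720534), np.float64(0.0022121415417721254)])
espresso_cup {'side': [([271.4, 163.1], 0.42)], 'top': [([228.9, 178.8], 0.56)]}
(array([0.55024023, 0.2207616 , 0.05879927]), [np.float64(0.012684028583642896), np.float64(0.012684028583642759)])
shaker {'side': [([359.1, 257.3], 0.76)], 'top': [([352.4, 203.2], 0.57)]}
(array([ 0.51920906, -0.08240982,  0.00338595]), [np.float64(0.0023677291105601924), np.float64(0.0023677291105600007)])
[0.24235468 0.68330676 0.20801541] [1.79996531e+02 3.03650565e-03 1.60477006e+02] 0.9 [ 0.18858241  0.0233954  -0.77318216]
```

View pics/side0.png

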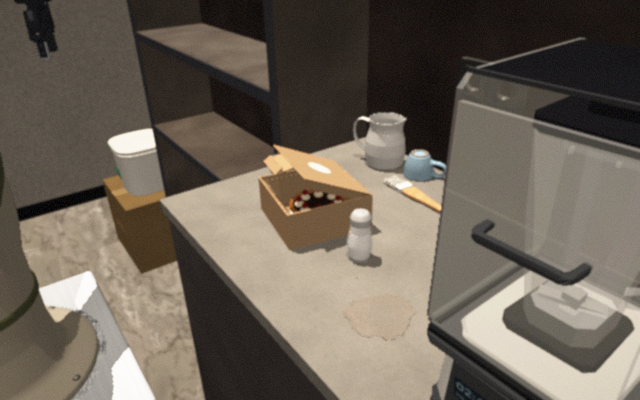

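View pics/top0.png

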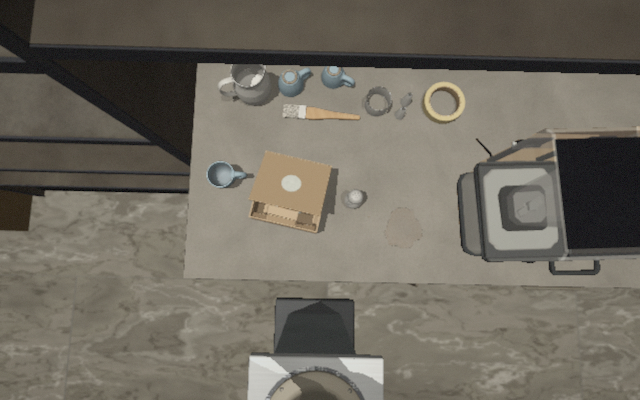

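The box is seen in both views, with its lid half open, the flap sticking out at side (270,162), the cup at top (222,174) and the shaker at top (355,198). Next I fit the box model to these points.

```bash
cat >> h.py <<'E'
from scipy.optimize import least_squares
def model(v):
    x,y,yaw,l,f=v; r=R.from_euler('z',yaw).as_matrix()
    C=np.array([78-137*np.cos(l),0,71.5+137*np.sin(l)]); th=l-f
    d=np.array([-np.cos(th),0,np.sin(th)]); n=np.array([-np.sin(th)*1,0,-np.cos(th)])*-1  # outer normal
    n=np.array([np.sin(th),0,np.cos(th)])
    m=dict(cake_box=[0,0,0],lid_hinge=[78,0,71.5],crease=C,flap_edge=C+34*d,hem=C+20*d+6.5*n,lip_edge=[-66.5,0,57])
    return {k:r@np.array(q)/1000+[x,y,0] for k,q in m.items()}
def fit(names=("side","top"),v0=(.532,.055,-.17,.4,.3),skip=(),fix=None):
    cs={n:camera(n) for n in names}; obs=[]
    for o in model(v0):
        for n in names:
            q=tip_of(o,n)
            if q and q[0]["p"]>.4 and o not in skip: obs.append((o,n,np.array(q[0]["point"]),q[0]["p"]))
    v0=np.array(v0)
    full=(lambda u:np.r_[v0[:3],u]) if fix else (lambda u:u)
    f=lambda u:np.concatenate([(proj(cs[n],model(full(u))[o])-p)*w for o,n,p,w in obs])
    s=least_squares(f,v0[3:] if fix else v0,loss="soft_l1",x_scale=[.1]*(2 if fix else 5))
    v=full(s.x)
    print("fit",v.round(4)); 
    for o,n,p,w in obs: print(o,n,(proj(cs[n],model(v)[o])-p).round(1),end="; ")
    print(); return v,cs
E
python3 - <<'E'
from h import *
v,cs=fit()
for k,q in model(v).items(): print(k,q.round(4))
E
```

```text
fit [ 0.5361  0.0693 -0.2266  0.4429  0.5502]
cake_box side [ 0.6 -0.5]; cake_box top [-1.6  0.1]; lid_hinge side [-1.   4.9]; lid_hinge top [-0.2  1.7]; crease side [1.5 0.3]; crease top [-0.3  1.2]; flap_edge side [-0.5  3.2]; hem side [ 1.4 -2.9]; hem top [-0.3  2.2]; lip_edge side [-2.1 -3.1]; lip_edge top [ 1.6 -2.9]; 
cake_box [0.5361 0.0693 0.    ]
lid_hinge [0.6121 0.0518 0.0715]
crease [0.4915 0.0796 0.1302]
flap_edge [0.4585 0.0872 0.1266]
hem [0.4714 0.0842 0.1345]
lip_edge [0.4713 0.0842 0.057 ]
```

Request:
send_rows:
  motion:
    - [[0, 0, -10], [0, 0, 0]]
    - [[0, 0, -30], [0, 0, 0]]
    - [[0, 0, -50], [0, 0, 0]]
  jaw: 0

```text
time_s: 1.9
tool_pos: [0.2423, 0.6832, 0.259]
tcp_rot: [-180.0, 0.0, 160.5]
wrist_force: [-0.5, 0.1, -0.2]
grip_width: 0.0441
finger_force: 0.0
```

Request:
send_rows:
  motion:
    - [[-24, -31, 0], [0, 0, 0]]
    - [[-53, -68, 0], [0, 0, 0]]
    - [[-82, -105, 0], [0, 0, 0]]
    - [[-111, -142, 0], [0, 0, 0]]
    - [[-140, -179, 0], [0, 0, 0]]

```text
time_s: 2.4
tool_pos: [0.315, 0.4662, 0.2589]
tcp_rot: [179.9, 0.0, 160.5]
wrist_force: [1.2, 0.2, 0.4]
grip_width: 0.0002
finger_force: 0.0
```

Request:
send_rows:
  motion:
    - [[-29, -37, 0], [0, 0, 0]]
    - [[-58, -74, 0], [0, 0, 0]]
    - [[-87, -111, 0], [0, 0, 0]]
    - [[-116, -149, 0], [0, 0, 0]]
    - [[-145, -186, 0], [0, 0, 0]]

```text
time_s: 2.9
tool_pos: [0.3895, 0.2423, 0.2589]
tcp_rot: [179.9, 0.0, 160.5]
wrist_force: [1.0, 0.7, 0.3]
grip_width: -0.0001
finger_force: 0.0
```

Request:
send_rows:
  motion:
    - [[-26, -34, 0], [0, 0, 0]]
    - [[-52, -67, 0], [0, 0, 0]]
    - [[-78, -100, 0], [0, 0, 0]]
    - [[-101, -131, 0], [0, 0, -4]]
    - [[-101, -131, 0], [0, 0, -8]]

```text
time_s: 3.4
tool_pos: [0.4417, 0.082, 0.259]
tcp_rot: [-180.0, 0.1, 168.2]
wrist_force: [-1.0, 0.7, 0.6]
grip_width: -0.0001
finger_force: 0.0
```

Run:
```python
from h import *
v,cs=fit(v0=(.534,.066,-.2,.44,.5))
s=ctrl.observe();print(s["tool_pos"],s["tcp_rot"],s["time_s"],s["wrist_force"],s["joint_pos"])
c=camera("wrist");save(c,"w1");k,T,t=P(c);print(k,-T.T@t,T[2])
for o in("cake_box","lid_hinge","crease","flap_edge","hem","lip_edge"): print(o,[(np.round(d["point"],1),d["p"]) for d in tip_of(o,"wrist")[:1]])
```

```text
fit [ 0.537   0.0707 -0.2111  0.4685  0.6085]
cake_box side [-1.9  1.9]; cake_box top [-3.1 -2.6]; lid_hinge side [-1.8  1. ]; lid_hinge top [ 0.9 -0.3]; flap_edge side [-0.9  0.7]; hem side [ 2.1 -1.7]; lip_edge side [ 1.7 -0.1]; 
[0.4403257  0.08700726 0.25796281] [-1.79995392e+02 -1.22990848e-03  1.68490644e+02] 4.1 [ 0.06484157 -0.6021376  -0.62525395] [-25.0059828   11.46443749   7.90434556 123.24039581  -2.19421059
  45.42555298  62.77368335]
[[309.70691629   0.         318.43582333]
 [  0.         309.70691629 193.19292866]
 [  0.           0.           1.        ]] [0.36988796 0.10259315 0.42465472] [ 0.27584745 -0.05547174 -0.95959943]
cake_box [(array([317. , 220.7]), 0.97)]
lid_hinge [(array([320.1, 194.9]), 0.43)]
crease [(array([322.4, 226.7]), 0.79)]
flap_edge [(array([317.2, 196.9]), 0.84)]
hem [(array([319.9, 208.5]), 0.77)]
lip_edge [(array([319.6, 192.9]), 0.68)]
```

View pics/w1.png

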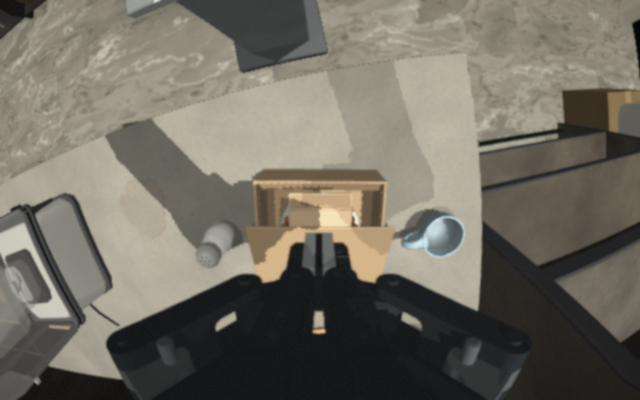

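Wrist view: the box edges lie parallel to the image rows and are centred on column 319, so the tool is aligned. The front wall is at row ~172, the flap spans rows 195–225 and the crease is at row ~226. Now I refine using all three views.

```bash
cat >> h.py <<'E'
_pp=proj
def proj(c,x):
    if c.get("fe"):
        k,T,t=P(c); q=T@np.array(x)+t; a=np.arctan2(np.hypot(q[0],q[1]),q[2]); u=q[:2]/np.hypot(q[0],q[1])
        return np.array([k[0,2],k[1,2]])+k[0,0]*a*u
    return _pp(c,x)
_cam=camera
def camera(n):
    c=dict(_cam(n)); c["fe"]=n=="wrist"; return c
E
python3 - <<'E'
from h import *
v,cs=fit(names=("side","top","wrist"),v0=(.536,.068,-.2,.44,.5))
for k,q in model(v).items(): print(k,q.round(4),proj(cs["wrist"],q).round(1))
r=R.from_euler('z',v[2]).as_matrix()
for q in([-80,80,70],[-80,-80,70]): print(proj(cs["wrist"],r@np.array(q)/1000+[v[0],v[1],0]).round(1))
E
```

```text
fit [ 0.537   0.0693 -0.217   0.4372  0.4791]
cake_box side [-2.5  1.3]; cake_box top [-3.6 -3.5]; cake_box wrist [0.6 2.5]; lid_hinge side [-0.5  1.5]; lid_hinge top [0.4 0. ]; crease side [0.7 0.6]; crease top [0.7 0.7]; crease wrist [-0.1  2. ]; flap_edge side [ 0.3 -0.7]; flap_edge wrist [-0.  -0.9]; hem wrist [-0.3 -0.2]; lip_edge side [-0.3 -0.1]; lip_edge top [ 3.8 -4.5]; lip_edge wrist [ 0.9 -1.9]; 
cake_box [0.537  0.0693 0.    ] [318.9 222.9]
lid_hinge [0.6131 0.0525 0.0715] [318.1 294.6]
crease [0.4919 0.0792 0.1295] [319.8 228.2]
flap_edge [0.4588 0.0865 0.1281] [320.4 196.3]
hem [0.4722 0.0836 0.1352] [320.2 211.6]
lip_edge [0.472  0.0836 0.057 ] [319.8 190. ]
[386.6 183.2]
[253.3 181.2]
```

Request:
send_rows:
  motion:
    - [[-5, 0, 45], [0, 0, 0]]
    - [[-10, 0, 90], [0, 0, 0]]
    - [[-10, 0, 115], [0, 0, 0]]
    - [[-10, 0, 128], [0, 0, 0]]
    - [[-10, 0, 140], [0, 0, 0]]

```text
time_s: 6.0
tool_pos: [0.4499, 0.0847, 0.1168]
tcp_rot: [-180.0, -0.1, 168.5]
wrist_force: [-0.5, 0.5, 0.4]
grip_width: 0.0002
finger_force: 0.0
```

Request:
send_rows:
  motion:
    - [[-3, 0, 5], [0, 0, 0]]
    - [[-6, 0, 10], [0, 0, 0]]
    - [[-9, 0, 14], [0, 0, 0]]
    - [[-13, 0, 18], [0, 0, 0]]
    - [[-13, 0, 18], [0, 0, 0]]

```text
time_s: 6.5
tool_pos: [0.4637, 0.0821, 0.0999]
tcp_rot: [180.0, 0.0, 168.5]
wrist_force: [-0.3, -1.0, -0.1]
grip_width: -0.0
finger_force: 0.0
```

Run:
```python
from h import *
v,cs=fit(names=("side","top","wrist"),v0=(.537,.0693,-.217,.44,1.2),fix=1)
v,cs=fit(names=("side","top","wrist"),v0=(.537,.0693,-.217,.44,1.2))
s=ctrl.observe();print(s["tool_pos"],s["wrist_force"])
a=cs["side"]["img"][100:280,210:410]; b=cs["wrist"]["img"][140:320,200:440]
a,b=[cv2.resize(i,None,fx=3 if i is a else 2.5,fy=3 if i is a else 2.5) for i in(a,b)]
h=450; im=np.hstack([cv2.resize(a,(400,360)),cv2.resize(b,(400,360))]); cv2.imwrite("pics/c1.png",im[:,:,::-1])
```

```text
fit [ 0.537   0.0693 -0.217   0.4561  1.007 ]
cake_box side [-1.1  1.6]; cake_box top [-1.6 -2.1]; lid_hinge side [-2.8  4.6]; lid_hinge top [-0.1 -0.6]; crease side [1.5 0.1]; flap_edge side [-0.7  0.8]; hem side [ 1.5 -0.8]; lip_edge side [ 2.3 -1. ]; 
fit [ 0.5372  0.0704 -0.2026  0.4577  0.9976]
cake_box side [1.6 1.1]; cake_box top [-4.7 -4.5]; lid_hinge side [-3.8  1.8]; lid_hinge top [ 1.3 -1.1]; crease side [ 1.3 -1.1]; flap_edge side [-1.4  0.6]; hem side [-10.3   1.7]; lip_edge side [-0.   1.9]; lip_edge wrist [-0.  -0.1]; 
[0.46293331 0.08222521 0.10001288] [-0.25058892  0.39744924 -0.39250265]
```

View pics/c1.png

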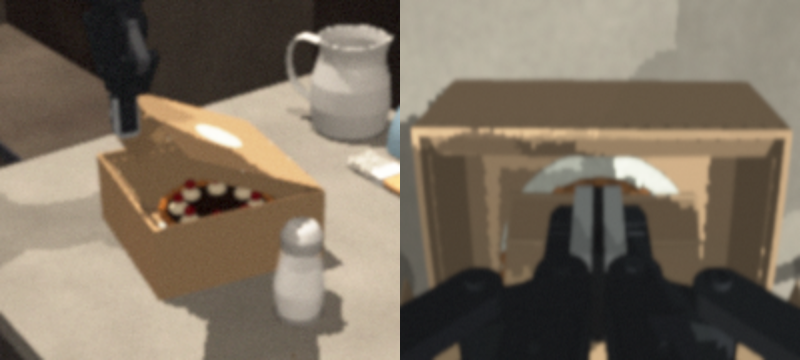

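The flap is at about 1.0 rad and the fingertip is still against its outer face, so I continue inward and look again.

Request:
send_rows:
  motion:
    - [[-3, 0, 2], [0, 0, 0]]
    - [[-6, 0, 4], [0, 0, 0]]
    - [[-9, 0, 6], [0, 0, 0]]
    - [[-12, 0, 8], [0, 0, 0]]
    - [[-12, 0, 8], [0, 0, 0]]

```text
time_s: 9.1
tool_pos: [0.4748, 0.0797, 0.0916]
tcp_rot: [-180.0, -0.0, 168.5]
wrist_force: [-0.4, -0.3, -0.7]
grip_width: -0.0001
finger_force: 0.2
```

Run:
```python
from h import *
v,cs=fit(names=("side","top","wrist"),v0=(.537,.0693,-.21,.44,1.2),fix=1)
s=ctrl.observe();print(s["tool_pos"],s["wrist_force"])
a=cs["side"]["img"][120:240,240:400]; cv2.imwrite("pics/c2.png",cv2.resize(a,(800,600),interpolation=2)[:,:,::-1])
```

```text
fit [ 0.537   0.0693 -0.21    0.4219  1.693 ]
cake_box side [-1.9  0.9]; lid_hinge side [0.1 2.3]; lid_hinge top [-0.3  0.7]; crease side [1.1 1.7]; flap_edge side [-1.3  0.3]; hem side [ 2.8 -1.1]; lip_edge side [-2.3  0.5]; lip_edge wrist [1.7 2.1]; 
[0.47463737 0.07982783 0.09200839] [-0.69046347 -0.19603823  0.63955088]
```

View pics/c2.png

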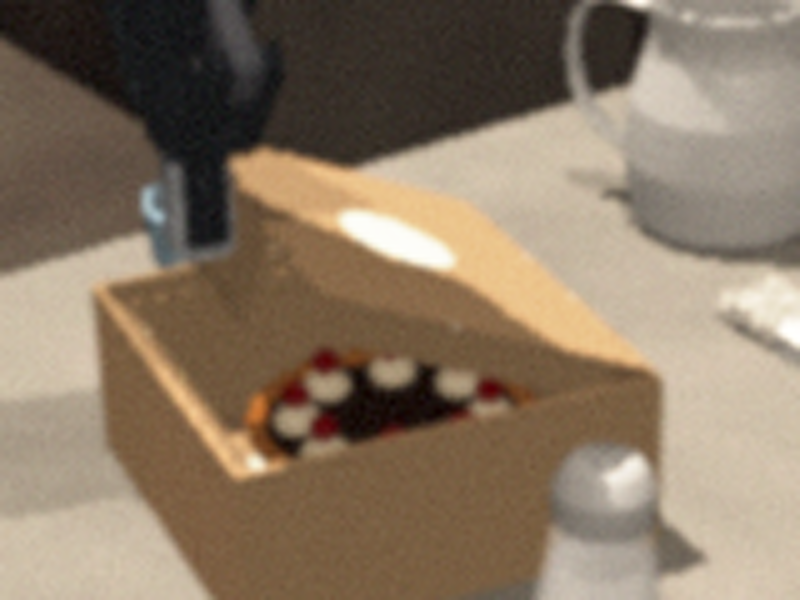

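The finger sits at crop (200,250) against the flap, which hangs inward; the fit gives about 1.69 rad. I back out and check where it settles.

Request:
send_rows:
  motion:
    - [[20, 0, 0], [0, 0, 0]]
    - [[40, 0, -10], [0, 0, 0]]
    - [[40, 0, -50], [0, 0, 0]]
    - [[40, 0, -90], [0, 0, 0]]
    - [[40, 0, -90], [0, 0, 0]]

```text
time_s: 10.65
tool_pos: [0.4377, 0.0884, 0.186]
tcp_rot: [179.8, 0.4, 168.5]
wrist_force: [-0.7, -1.0, -0.3]
grip_width: -0.0
finger_force: 0.0
```

Run:
```python
from h import *
for i in range(2): v,cs=fit(names=("side","top","wrist"),v0=(.537,.0693,-.21,.44,1.3),fix=i)
for k,q in model(v).items(): print(k,q.round(4))
s=ctrl.observe();print(s["tool_pos"],s["wrist_force"],s["time_s"])
a=cs["side"]["img"][120:240,240:400]; cv2.imwrite("pics/c3.png",np.hstack([cv2.resize(a,(400,300),interpolation=2),cv2.resize(cs["wrist"]["img"][130:310,200:440],(400,300))])[:,:,::-1])
```

```text
fit [ 0.5349  0.0692 -0.2054  0.4649  1.3631]
cake_box side [-1.1  2.3]; cake_box top [-0.6 -1.8]; lid_hinge side [0.6 1.4]; lid_hinge top [0.7 0.2]; lid_hinge wrist [ 0.6 -1. ]; crease side [-0.4 -2.1]; crease top [1.8 0.4]; flap_edge side [0.7 1.2]; flap_edge wrist [ 0.1 -1.2]; hem side [-1.8  0.1]; hem wrist [-1.2  2.9]; lip_edge side [ 1.4 -2.5]; lip_edge top [-0.7 -4.8]; lip_edge wrist [ 2.8 -1.8]; 
fit [ 0.537   0.0693 -0.21    0.4448  1.3723]
cake_box side [-1.5 -0.1]; cake_box top [-0.9  0.1]; lid_hinge side [-1.   1.9]; lid_hinge top [ 0.6 -0.4]; lid_hinge wrist [-2.8  2. ]; crease side [1.1 0.1]; crease top [ 1.9 -1.2]; flap_edge side [-0.8  0.5]; flap_edge wrist [-0.6 -1.3]; hem side [3.4 1.3]; hem wrist [-4.2  2.9]; lip_edge side [-0.1 -0.1]; lip_edge wrist [-1. -1.]; 
cake_box [0.537  0.0693 0.    ]
lid_hinge [0.6133 0.053  0.0715]
crease [0.4923 0.0788 0.1304]
flap_edge [0.4724 0.0831 0.1032]
hem [0.4755 0.0824 0.1183]
lip_edge [0.472  0.0832 0.057 ]
[0.43545524 0.087803   0.18199099] [0.33257658 0.03438043 0.77522597] 12.75
```

View pics/c3.png

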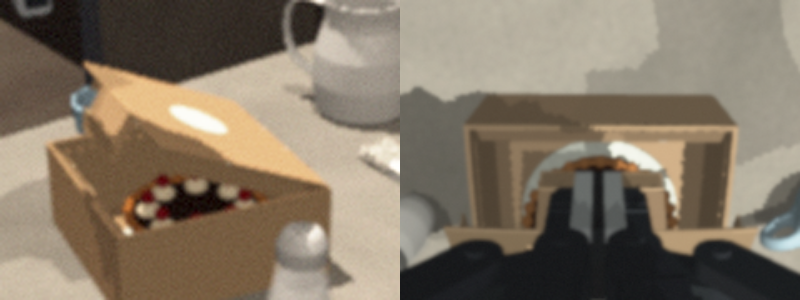

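The flap has settled inward: side crop (95,120), below the crease at (90,65), about 1.4 rad. The lid is at about 0.45. I move above the lid's front part and push.

Request:
send_rows:
  motion:
    - [[-25, 0, 0], [0, 0, 0]]
    - [[-50, 0, 0], [0, 0, 0]]
    - [[-70, 0, 0], [0, 0, 0]]
    - [[-70, 0, 25], [0, 0, 0]]
    - [[-70, 0, 45], [0, 0, 0]]

```text
time_s: 13.25
tool_pos: [0.5048, 0.0737, 0.1364]
tcp_rot: [180.0, 0.1, 168.4]
wrist_force: [0.1, -0.1, 0.2]
grip_width: -0.0001
finger_force: 0.0
```

Request:
send_rows:
  motion:
    - [[0, 0, 8], [0, 0, 0]]
    - [[0, 0, 16], [0, 0, 0]]
    - [[0, 0, 24], [0, 0, 0]]
    - [[0, 0, 31], [0, 0, 0]]
    - [[0, 0, 37], [0, 0, 0]]

```text
time_s: 13.75
tool_pos: [0.5042, 0.0739, 0.0999]
tcp_rot: [180.0, 0.0, 168.5]
wrist_force: [-0.2, -1.1, 3.6]
grip_width: 0.0003
finger_force: 1.3
```

Run:
```python
from h import *
v,cs=fit(names=("side","top"),v0=(.536,.0693,-.207,.25,1.4))
s=ctrl.observe();print(s["tool_pos"],s["wrist_force"],s["time_s"])
a=cs["side"]["img"][120:240,240:400]; cv2.imwrite("pics/c4.png",cv2.resize(a,(800,600),interpolation=2)[:,:,::-1])
```

```text
fit [ 0.5389  0.07   -0.2302  0.3728  1.0747]
cake_box side [-1.3 -0.7]; lid_hinge side [0.7 0.9]; crease side [0.3 0.2]; flap_edge side [-0.  -0.5]; hem side [1.7 0.3]; hem top [51.5 40.6]; lip_edge side [-0.3 -4.4]; 
[0.50409098 0.07381875 0.10007154] [ 0.19418967  0.7167132  -0.56752513] 14.45
```

View pics/c4.png

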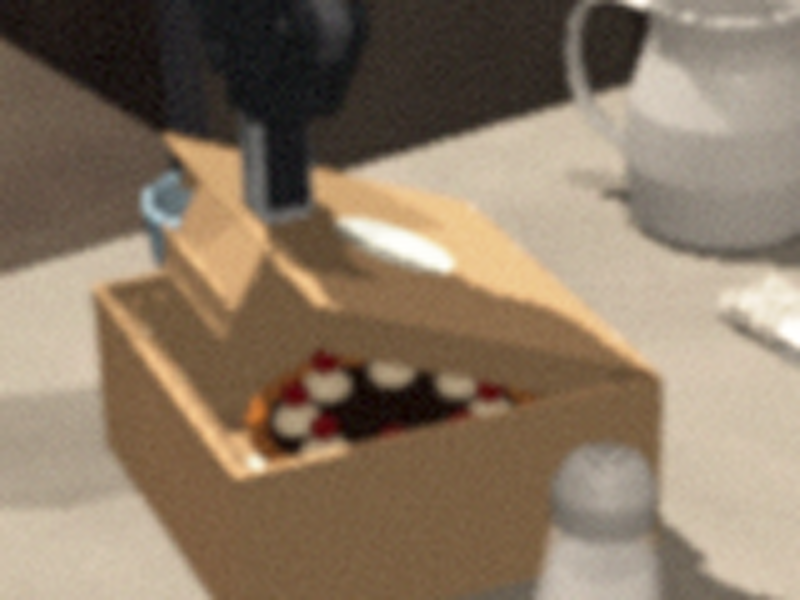

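The lid front edge runs from (165,135) to (330,305) in the crop, with the flap below it down to about (165,255)–(225,340). I compute the angles from these hand-picked points.

Run:
```python
from h import *
c=camera("side"); px=lambda q:np.array([240+q[0]/5,120+q[1]/5])
def pts(v):
    x,y,yaw,l,f=v; r=R.from_euler('z',yaw).as_matrix(); m=model(v); e=r[:,1]
    return [m["crease"]+.079*e,m["crease"]-.079*e,m["flap_edge"]+.032*e,m["flap_edge"]-.032*e]
O=[px(q) for q in((165,135),(330,305),(165,255),(225,340))]
for b in((.536,.0693,-.207),(.537,.0705,-.215),(.535,.068,-.2)):
    s=least_squares(lambda u:np.concatenate([proj(c,a)-o for a,o in zip(pts((*b,*u)),O)]),[.3,1.3])
    print(s.x,s.fun.round(1))
for b in((-80,80,70),(-80,-80,70),(80,-80,70)):
    p=R.from_euler('z',-.207).apply(np.array(b)/1000)+[.536,.0693,0]; print(((proj(c,p)-[240,120])*5).round())
```

```text
[0.41820869 1.45751969] [-0.4 -0.5 -2.1 -0.4  0.   1.2  0.  -1.2]
[0.41208138 1.4597223 ] [-0.2 -0.5 -2.7 -0.4  0.2  1.1 -0.1 -1.2]
[0.4243292  1.45402991] [-0.6 -0.5 -1.6 -0.4 -0.1  1.2  0.1 -1.2]
[ 91. 285.]
[235. 479.]
[663. 378.]
```

Run:
```python
from h import *
c=camera("side"); s=ctrl.observe(); t=s["tool_pos"]; print(t,s["wrist_force"],s["finger_force"])
for dz in(0,.01,.02): print(((proj(c,np.array(t)+[0,0,dz])-[240,120])*5).round())
c=camera("top")
print(proj(c,t)); i=cv2.resize(c["img"][140:250,220:370],(800,587),interpolation=2); cv2.imwrite("pics/c5.png",i[:,:,::-1])
```

```text
[0.50406707 0.07383941 0.10002602] [-0.33443065 -0.00072342  0.6281166 ] 0.0
[281. 275.]
[280. 250.]
[279. 224.]
[287.18270259 202.58208104]
```

Run:
```python
from h import *
c=camera("side")
print(((proj(c,[.4746,.0798,.092])-[240,120])*5).round())
w=camera("wrist"); t=ctrl.observe()["tool_pos"]; print(proj(w,t),proj(w,np.array(t)+[0,0,.023]))
a=cv2.resize(c["img"][120:240,240:400],(400,300),interpolation=2);b=cv2.resize(w["img"][130:310,200:440],(400,300)); i=cv2.resize(camera("top")["img"][140:250,220:370],(400,293),interpolation=2)
i=np.vstack([i,np.zeros((7,400,3),np.uint8)])
cv2.imwrite("pics/c6.png",np.vstack([np.hstack([a,b]),np.hstack([i,i*0])])[:,:,::-1])
```

```text
[203. 313.]
[316.17409213 231.3238585 ] [315.91558044 248.92910525]
```

View pics/c6.png

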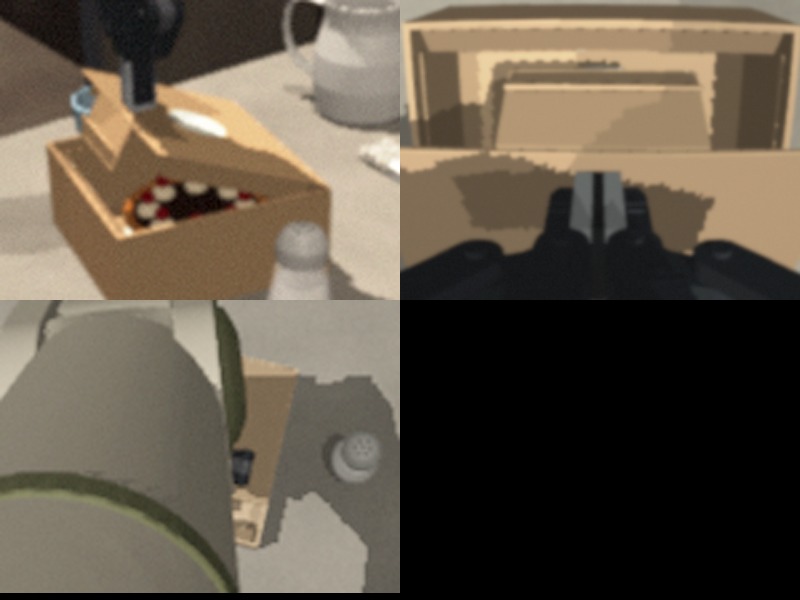

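The side view shows the real tip resting on the lid about 20 mm higher than the reported TCP. The earlier flap contact points to the same offset. So I'll be guided by force and vision rather than absolute height.

Request:
send_rows:
  motion:
    - [[0, 0, 4], [0, 0, 0]]
    - [[0, 0, 8], [0, 0, 0]]
    - [[0, 0, 12], [0, 0, 0]]
    - [[0, 0, 15], [0, 0, 0]]
    - [[0, 0, 15], [0, 0, 0]]

```text
time_s: 15.25
tool_pos: [0.5038, 0.0738, 0.0844]
tcp_rot: [-180.0, -0.0, 168.5]
wrist_force: [-0.3, -0.4, -0.2]
grip_width: -0.0003
finger_force: 0.0
```

Run:
```python
from h import *
v,cs=fit(names=("side",),v0=(.536,.0693,-.207,.25,1.4),fix=1)
s=ctrl.observe();print(s["tool_pos"],s["wrist_force"],s["time_s"])
a=cs["side"]["img"][120:240,240:400]; cv2.imwrite("pics/c7.png",cv2.resize(a,(800,600),interpolation=2)[:,:,::-1])
```

```text
fit [ 0.536   0.0693 -0.207   0.2817  1.4816]
cake_box side [-6.1  2. ]; lid_hinge side [-2.5  2.1]; crease side [-0.5 -2.3]; flap_edge side [-0.3  5.9]; hem side [ 1.1 -0.9]; lip_edge side [-3.2  0.6]; 
[0.50420349 0.0738201  0.0850757 ] [ 0.26694991 -0.86325339  0.55102258] 15.6
```

View pics/c7.png

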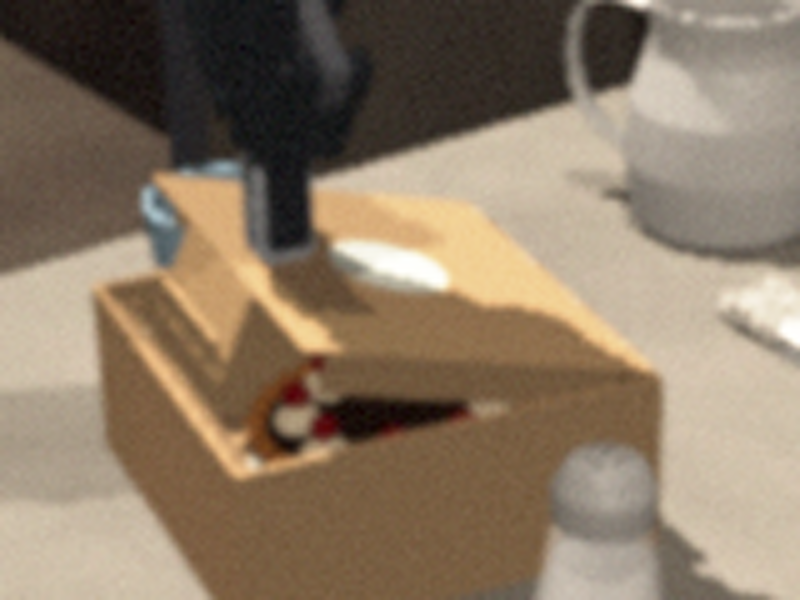

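The lid now follows the tip at crop (280,255) and stands at about 0.28. The flap is just inside the front wall. I continue pushing.

Request:
send_rows:
  motion:
    - [[0, 0, 5], [0, 0, 0]]
    - [[0, 0, 10], [0, 0, 0]]
    - [[0, 0, 14], [0, 0, 0]]
    - [[0, 0, 18], [0, 0, 0]]
    - [[0, 0, 18], [0, 0, 0]]

```text
time_s: 16.1
tool_pos: [0.5037, 0.0738, 0.0663]
tcp_rot: [-180.0, -0.0, 168.5]
wrist_force: [0.3, 0.1, 0.9]
grip_width: 0.0003
finger_force: 0.3
```

Request:
send_rows:
  motion:
    - [[0, 0, 2], [0, 0, 0]]
    - [[0, 0, 4], [0, 0, 0]]
    - [[0, 0, 6], [0, 0, 0]]
    - [[0, 0, 8], [0, 0, 0]]
    - [[0, 0, 8], [0, 0, 0]]

```text
time_s: 16.6
tool_pos: [0.504, 0.0738, 0.0587]
tcp_rot: [-180.0, -0.0, 168.5]
wrist_force: [-1.0, -0.4, 1.7]
grip_width: -0.0003
finger_force: 0.5
```

Run:
```python
from h import *
v,cs=fit(names=("side","wrist"),v0=(.536,.0693,-.207,.1,1.4),fix=1)
s=ctrl.observe();print(s["tool_pos"],s["wrist_force"],s["time_s"])
```

```text
fit [ 0.536   0.0693 -0.207   0.073   1.5364]
cake_box side [-2.4  0.4]; cake_box wrist [-0.3 -0.3]; lid_hinge side [-2.4  2.1]; crease side [ 1.  -1.5]; crease wrist [-4.3  0.2]; flap_edge side [-2.3  3.3]; flap_edge wrist [-0.7  0. ]; hem side [1.5 1. ]; hem wrist [-2.7  0.3]; lip_edge side [-0.  -1.1]; lip_edge wrist [-0.3 -1.8]; 
[0.50442571 0.07386093 0.0590902 ] [ 1.65123083 -0.21244515  1.64664143] 17.3
```

Request:
send_rows:
  motion:
    - [[0, 0, 2], [0, 0, 0]]
    - [[0, 0, 4], [0, 0, 0]]
    - [[0, 0, 5], [0, 0, 0]]
    - [[0, 0, 5], [0, 0, 0]]

```text
time_s: 17.7
tool_pos: [0.5041, 0.0739, 0.0539]
tcp_rot: [180.0, -0.0, 168.5]
wrist_force: [1.1, -0.0, 0.7]
grip_width: 0.0
finger_force: 0.9
```

Request:
send_rows:
  motion:
    - [[0, 0, 1], [0, 0, 0]]
    - [[0, 0, 2], [0, 0, 0]]
    - [[0, 0, 3], [0, 0, 0]]
    - [[0, 0, 3], [0, 0, 0]]

```text
time_s: 18.1
tool_pos: [0.504, 0.0739, 0.0508]
tcp_rot: [-180.0, -0.0, 168.5]
wrist_force: [0.3, 0.8, 2.3]
grip_width: 0.0002
finger_force: 0.9
```

Request:
send_rows:
  motion:
    - [[0, 0, 1], [0, 0, 0]]
    - [[0, 0, 2], [0, 0, 0]]
    - [[0, 0, 2], [0, 0, 0]]

```text
time_s: 18.4
tool_pos: [0.504, 0.0739, 0.0493]
tcp_rot: [180.0, 0.0, 168.5]
wrist_force: [-2.1, -0.2, 9.5]
grip_width: -0.0002
finger_force: 5.1
```

Run:
```python
from h import *
v,cs=fit(names=("side","wrist"),v0=(.536,.0693,-.207,.05,1.4),fix=1)
s=ctrl.observe();print(s["tool_pos"],s["wrist_force"],s["finger_force"],s["time_s"])
a=cs["side"]["img"][120:240,240:400]; cv2.imwrite("pics/c8.png",cv2.resize(a,(800,600),interpolation=2)[:,:,::-1])
```

```text
fit [ 0.536   0.0693 -0.207   0.0239  1.4147]
cake_box side [-1.3  2.5]; cake_box wrist [ 1.2 -0.7]; lid_hinge side [-0.2  4.9]; flap_edge side [ 0.1 -0.5]; flap_edge wrist [-1.7  0.1]; hem side [ 1.4 -0.4]; hem wrist [-0.7 -1. ]; lip_edge side [ 0.2 -0.4]; lip_edge wrist [-1.7  0.2]; 
[0.5039768  0.07391314 0.04929848] [-1.76639862  0.24598565  8.16099743] 4.907084167061839 19.1
```

Request:
send_rows:
  motion:
    - [[0, 0, 0.5], [0, 0, 0]]
    - [[0, 0, 1], [0, 0, 0]]
    - [[0, 0, 1], [0, 0, 0]]

```text
time_s: 19.4
tool_pos: [0.504, 0.0739, 0.0489]
tcp_rot: [180.0, 0.0, 168.5]
wrist_force: [-4.0, 1.0, 20.2]
grip_width: -0.0001
finger_force: 10.3
```

Request:
send_rows:
  motion:
    - [[0, 0, 0.5], [0, 0, 0]]
    - [[0, 0, 1], [0, 0, 0]]
    - [[0, 0, 1], [0, 0, 0]]

```text
time_s: 19.7
tool_pos: [0.504, 0.074, 0.0486]
tcp_rot: [180.0, 0.0, 168.5]
wrist_force: [-5.6, 0.5, 30.5]
grip_width: 0.0002
finger_force: 15.5
```

The contact is now stiff, so the lid is on the walls. I release and check that it stays down.

Request:
send_rows:
  motion:
    - [[0, 0, -3], [0, 0, 0]]
    - [[0, 0, -15], [0, 0, 0]]
    - [[0, 0, -40], [0, 0, 0]]
    - [[0, 0, -80], [0, 0, 0]]
    - [[0, 0, -110], [0, 0, 0]]

```text
time_s: 20.2
tool_pos: [0.5038, 0.0735, 0.1589]
tcp_rot: [-180.0, -0.0, 168.5]
wrist_force: [0.8, 0.2, -0.6]
grip_width: -0.0003
finger_force: 0.0
```

Request:
send_rows:
  motion:
    - [[30, 0, 0], [0, 0, 0]]
    - [[70, 0, 0], [0, 0, 0]]
    - [[70, 0, 0], [0, 0, 0]]
    - [[70, 0, 0], [0, 0, 0]]
    - [[70, 0, 0], [0, 0, 0]]

```text
time_s: 20.7
tool_pos: [0.4365, 0.0878, 0.1572]
tcp_rot: [180.0, 0.1, 168.5]
wrist_force: [0.6, 0.4, 0.1]
grip_width: 0.0003
finger_force: 0.0
```

Run:
```python
from h import *
v,cs=fit(names=("side","wrist","top"),v0=(.536,.0693,-.207,.05,1.4),fix=1)
for o in("espresso_cup","shaker"):print(o,[tip_of(o,n)[:1] for n in("side","top")])
s=ctrl.observe();print(s["tool_pos"],s["wrist_force"],s["time_s"])
a=cs["side"]["img"][120:280,240:450]
cv2.imwrite("pics/c9.png",np.hstack([cv2.resize(a,(400,305),interpolation=2),cv2.resize(cs["wrist"]["img"][110:330,160:450],(400,305))])[:,:,::-1])
```

```text
fit [ 0.536   0.0693 -0.207   0.0278  1.3611]
cake_box side [0.1 0.3]; cake_box top [-1.2 -0.7]; lid_hinge side [-2.1  2.8]; lid_hinge top [ 0.1 -0.6]; crease side [1.2 0.4]; crease wrist [-1.   3.9]; crease top [-0.6 -0.8]; flap_edge side [-1.8  3.4]; flap_edge wrist [-1.9  0.2]; hem side [1.5 0.6]; hem wrist [-2. -0.]; lip_edge side [-0.9 -1.8]; lip_edge wrist [-1.2 -3.2]; lip_edge top [ 0.6 -2.3]; 
espresso_cup [[], [{'point': [230.6, 174.4], 'p': 0.85}]]
shaker [[{'point': [358.7, 256.1], 'p': 0.6}], [{'point': [353.9, 202.2], 'p': 0.59}]]
[0.4354569  0.08783131 0.15699322] [ 0.57341028 -0.57138103  0.10878939] 21.95
```

View pics/c9.png

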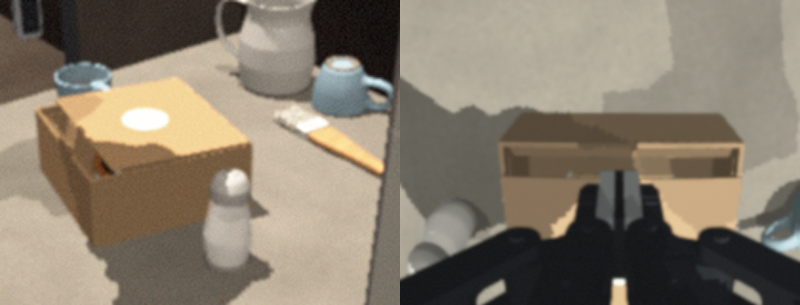

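The lid is down on the walls (side crop, near (150,120)) and has stayed there since release, at about 0.03 rad. The flap is inside the front wall, and the box, cup and shaker are where they were.

```bash
python3 -c "
from rig import ctrl; print(ctrl.hand_in())"
```

```text
the job is handed in; nothing more can be done
None
```

I folded the flap to about 1.45 rad and pushed the lid shut. It stayed down by itself at about 0.03 rad after release, with the box, cup and shaker unmoved to within a few mm in the images. The push briefly peaked at 30 N as the lid reached the walls. The job is handed in at about 22 s, and no verdict came back.

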